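Set the guard's vent flap to its widest hole

TASK

The vent flap in the low steel guard across the bench stands ajar, held by its flat stay bar, whose long slot sits on the pin on the sill. Take the bar by its upright knob, lift it off the pin, push the flap further open, and set the round hole nearest the knob over the pin so that the bar lies flat on the sill, then let go. Feel for the pin gently without pressing hard on it, and leave the other things on the bench and the sill where they are.

Things in the scene. Friction and masses are not known exactly. Their poses are not given: they have to be found in the camera images.
- knob (a point): Upright round dark steel knob at the free end of the flat stay bar: 16 mm diameter, 44 mm tall; this point is its centre, half-way up (22 mm above the bar's top). z is up along the knob; x points along the bar towards the end hole and the flap. The flap follows the bar and stays where it is put (friction, about 1 N at the bar).
- pivot (a point): Where the stay bar is joined to the flap, 258 mm from the knob's axis, level with the bar's underside; the bar can swing sideways and lift about it, and when lifted falls by its own weight if let go. The bar is plain flat steel, 24 mm wide, 5 mm thick, 270 mm long, about 0.3 kg. The flap's hinge is about 150 mm away. z is up.
- end_hole (a point): Centre of the round hole nearest the knob, in the bar's underside: the hole to use, 10 mm in diameter, 43 mm from the knob's axis towards the flap and 27 mm below the knob's centre. Axes as for the knob. Another 10 mm hole lies 37 mm further towards the flap; the slot (28 mm long, 10 mm wide) is centred 80 mm further than this hole.
- pin_mark (a point): Nominal place of the pin on the sill's top, 90 mm above the bench. z up; x along the bar as it lies at the start, towards the flap. The upright steel pin (8 mm across, 11 mm tall, 1 mm bevel) was refitted by hand up to 8 mm away along this x axis, either way: find it by feel or sight. Its rubber seat yields 4 N/mm, 4 mm at most; 20 N is hard pressing, 25 N bends it.
- flap (a joint): Angle of the vent flap about its upright hinge, rad: 0 shut, growing as it opens away from the robot; 0.4 at the start, about 0.94 with the end hole over the pin, stop at 1.35.
- stay (a joint): Lift angle of the stay bar, rad: 0 lying flat on the sill (a stop), growing as the knob end is raised; about 0.05 when the bar near the end hole rests on top of the pin. The slot clears the pin above about 0.11.
- tin: Bystander, leave alone: blue and white paint tin, 72 mm across, 95 mm tall. Origin under its centre.
- box_a: Bystander, leave alone: low grey plastic parts box, 75 x 55 x 28 mm. Origin under its centre.
- box_b: Bystander, leave alone: tall grey plastic parts box, 75 x 55 x 56 mm. Origin under its centre.
- box_c: Bystander, leave alone: grey plastic parts box, 75 x 55 x 40 mm. Origin under its centre.
- spanner: Bystander, leave alone: spanner, 170 mm long, lying on the bench. Origin under its centre.
- driver: Bystander, leave alone: screwdriver, 190 mm long, lying on the bench. Origin under its centre.
- socket: Bystander, leave alone: steel socket, 26 mm across, 32 mm tall, standing on the sill. Origin under its centre.

How it is judged (in metres and radians):
On the way:
1. the bar is lifted (value of joint stay above 0.06 rad), for 0.1 s.
At the end, for the whole second after the job is handed in: The bar lies flat on the sill (lift below 0.012 rad, which only a hole over the pin allows) with its end hole over the pin (within 12.5 mm of the mark, as the pin is up to 8 mm from it and the next hole 37 mm away), the flap at rest and the knob released (value of joint stay below 0.012 rad and horizontal distance between end_hole and pin_mark below 0.0125 m and velocity of joint flap between -0.05 and 0.05 rad/s); the robot touches nothing.
It fails at once if the pin is pressed or pulled with more than 25 N (contact force between stay and pin above 25 N).
It fails at once if a bystander is moved more than 20 mm (distance of any of tin, box_a, box_b, box_c, spanner, driver, socket from where it was at the start of the episode above 0.02 m).
It also fails if it takes over 64 s, if anything falls off the work surface, if the arm or the gripper's body presses on something with over 40 N, if the wrist force passes 120 N, or if a joint passes its speed limit or range.

ROBOT

A 6-joint arm with a two-finger parallel gripper is mounted at the origin on the work surface. World frame = base frame: x ahead of the robot, y to its left, z up, the work surface at z = 0. Lengths are in m, angles in degrees, forces in N, time in s.
With the tool pointing down it reaches from about 0.35 to 0.875 m from the base axis. Payload 4.2 kg.
Tool frame: the origin (TCP) lies midway between the tips of the shut fingers; the grasp point (between the pads) lies 19 mm behind it; z points along the fingers, y is the direction in which the jaws open and shut (so a half turn about z gives the same grasp; the last joint's range is limited). The gripper opens to 87 mm and grips with 3 to 60 N. Pads are 19 mm wide; open, the fingers measure 117 mm over their backs; the gripper's body (75 mm by 190 mm) begins 51 mm behind the grasp point.
Start: joints at [91.593, 22.042, 0.453, 0, -68.411, -14.817], TCP at [0.143, 0.608, 0.223] pointing down, gripper open.
Joint ranges: [-179.83, 179.83], [-69.29, 118.12], [-61.27, 80.66], [-181.25, 117.63], [-171.15, -9.14], [-177.46, 177.46]. Speed limits (degrees/s): [159.86, 159.86, 180, 180, 180, 180].

INTERFACE

Orientations are given as a 3x3 rotation matrix whose columns are the frame's x, y, z axes.
In Python, from rig import read_state, cams, close_job gives the robot as it stands.
- The arm moves only by the shell command python3 -m handwheel 'ROWS' [FORCE]. ROWS is JSON, a list of rows, each a list of 7 numbers: the turn, a rotation vector about the world's x, y, z in rad, then the shift along the world's x, y, z in m, then the finger opening in m, from 0 to 0.087. A call has 1 to 12 rows; each row shifts and turns the commanded pose from where the row before left it; what a row does not reach is not made up. A row lasts 1/12 s, in which the tool goes at most 41.7 mm and 7.16 degrees, less where a joint would pass 70% of its speed; a pose out of reach is approached as far as the arm can. A call with a gripper value outside its range is refused whole. The fingers move at their own pace and stop on an object; FORCE is the grip in N (left out, the last holds). Time passes only in rows, so rows that do not move let the fingers close. It gives the time, the measured TCP pose, the force and the opening at its end, in the units of the state.
- read_state(): the state, without advancing time (a new reading comes with each control period).
- cams.camera(name): name is "scene" or "top" or "wrist"; returns a dict with "frame" (400x640x3 uint8, red, green, blue), "z_map" (400x640 float32, m along the optical axis (not along the pixel's ray), 0 where there is no reading), "K" (3x3 intrinsics, pixels), "rvec" (rotation vector, rad) and "tvec" (3), from world to camera coordinates, as OpenCV has them. Camera axes: x right, y down, z forward; pixel columns grow to the right and rows downward; lengths in m; the calibration is good to about 2 mm. The wrist camera is an equidistant fisheye: a pixel r from the principal point sees the ray r / f radians off the axis. A picture is of the moment at which its call begins.
- close_job(): hands the job in, once; it reports no verdict.
Trained networks look in the newest picture that a camera, given by its name, has taken for a name from the list of things; names that differ only in an ending like _2 or _b are one class to them, and where a whole thing is asked for, a point or a joint stands for the part that bears it (a point fixed in the world has none). Each returns a list of dicts, best first, with "conf" (0 to 1); they miss things now and then, are a little off and sometimes report something else, mostly with a low value. They report only what shows in the picture. A call takes as long as a camera call.
- cams.regions_of(target, camera): "mask" (400x640 bool, what is visible of it) and "uv" ([column, row] in pixels, amid what is visible of it).
- cams.mark_of(target, camera): "uv" ([column, row] in pixels: a listed point, or the origin of a listed thing).
The state is a dict: "t": time; "joint_pos": joint angles; "dq": joint speeds; "joint_torque": joint torques, N m; "eef_pos": TCP position; "tcp_rot": TCP orientation; "force": force on the tool from outside, world axes, zero at the start; "torque": the same for the moment, N m; "width": opening from 0.0 (shut) to 1.0 (fully open).
Only numpy, scipy, OpenCV 4.12 (cv2) and the standard library are available. Lean on these libraries where they do the work, as an engineer would, in place of code of your own. Each camera call takes 0.05 s, during which the arm holds its last target.

## Working session

There is one attempt and no reset: what is moved stays moved. The work goes in short steps, Python scripts to look and compute and a shell command to move; the robot and the scene stay as the last step left them, time stands still between calls to the robot, and variables do not carry over. Pictures are saved under pics/ and viewed, and the job is handed in when it is done.

```bash
ls; mkdir -p pics
cat > h.py <<'E'
import numpy as np, cv2
from rig import read_state, cams, close_job
def snap(n,f):
    c=cams.camera(n); cv2.imwrite('pics/'+f,c['frame'][:,:,::-1]); return c
def world(c,uv,z=None,fish=False):
    K=c['K'];R=cv2.Rodrigues(np.array(c['rvec'],float))[0];t=np.array(c['tvec'],float).ravel()
    x=(uv[0]-K[0,2])/K[0,0];y=(uv[1]-K[1,2])/K[1,1]
    if fish:
        r=np.hypot(x,y); s=np.sin(r)/max(r,1e-9); d=np.array([x*s,y*s,np.cos(r)])
    else: d=np.array([x,y,1.])
    o=-R.T@t; dw=R.T@d
    if z is not None: return o+dw*(z-o[2])/dw[2]
    zz=c['z_map'][int(round(uv[1])),int(round(uv[0]))]
    return o+dw*zz/d[2]
E
python3 - <<'E'
from h import *
np.set_printoptions(precision=4,suppress=True)
s=read_state();print(s['t'],s['eef_pos'],s['tcp_rot'],s['width'],s['force'])
for n in ['scene','top','wrist']:
    c=snap(n,n+'0.png'); f=n=='wrist'
    for k in ['knob','pivot','end_hole','pin_mark','tin','box_a','spanner','driver','socket']:
        for r in cams.mark_of(k,n)[:2]:
            z={'knob':.117,'pivot':.09,'end_hole':.09,'pin_mark':.09,'socket':.09}.get(k,0)
            print(n,k,round(r['conf'],2),np.round(r['uv'],1),world(c,r['uv'],z,f),world(c,r['uv'],None,f))
E
```

```text
pics
0.0 [0.1428 0.6079 0.2215] [[ 0.9734 -0.2289 -0.0004]
 [-0.2289 -0.9734 -0.0021]
 [ 0.0001  0.0022 -1.    ]] 1.0019922482011692 [ 0.842  -0.6342  0.2557]
scene knob 0.78 [281.7 206. ] [ 0.5252 -0.0858  0.117 ] [ 0.5296 -0.0853  0.1218]
scene knob 0.39 [378.5 210.5] [0.5522 0.1421 0.117 ] [0.5315 0.1474 0.0931]
scene end_hole 0.78 [297.4 219.6] [ 0.5468 -0.0499  0.09  ] [ 0.4691 -0.0552 -0.0021]
scene pin_mark 0.63 [295.7 218.4] [ 0.5429 -0.054   0.09  ] [ 0.5442 -0.0539  0.0915]
scene pin_mark 0.57 [323.3 235.8] [0.5989 0.0099 0.09  ] [0.6017 0.0098 0.0935]
scene tin 0.68 [476.3 201.1] [0.4308 0.445  0.    ] [0.4626 0.425  0.0356]
scene box_a 0.74 [190.5 191.8] [ 0.3484 -0.3659  0.    ] [ 0.3769 -0.3532  0.0286]
scene box_a 0.56 [170.1 218.9] [ 0.4494 -0.4021  0.    ] [ 0.4865 -0.3812  0.0427]
scene spanner 0.67 [229.4 191.9] [ 0.3553 -0.2523  0.    ] [ 0.3597 -0.2509  0.0045]
scene driver 0.86 [394.2 196.5] [ 0.4004  0.2199 -0.    ] [0.4019 0.2194 0.0017]
scene socket 0.47 [380.7 210.6] [0.5293 0.1533 0.09  ] [0.5333 0.1523 0.0945]
top knob 0.98 [364.8 185.5] [ 0.5171 -0.0897  0.117 ] [ 0.5206 -0.0928  0.0943]
top pivot 0.57 [276.1 129.7] [0.6618 0.1308 0.09  ] [0.6609 0.1306 0.0928]
top end_hole 0.87 [350.9 171.5] [ 0.5565 -0.0586  0.09  ] [ 0.5563 -0.0585  0.091 ]
top pin_mark 0.92 [325.6 157.5] [0.5915 0.0051 0.09  ] [0.5914 0.0052 0.0908]
top tin 0.66 [157.6 219.2] [0.4387 0.4496 0.    ] [0.4328 0.4155 0.0893]
top box_a 0.95 [470.2 218.2] [ 0.4482 -0.3929  0.    ] [ 0.4452 -0.3767  0.0401]
top box_a 0.91 [189.8 242.8] [0.3767 0.3616 0.    ] [0.3764 0.3503 0.0378]
top spanner 0.84 [416.8 256.1] [ 0.3451 -0.2443  0.    ] [ 0.3452 -0.2428  0.0057]
top driver 0.6 [242.4 232.9] [0.4038 0.2233 0.    ] [0.4034 0.2209 0.0144]
top socket 0.59 [266.4 183.8] [0.523  0.1522 0.09  ] [0.5176 0.1482 0.1248]
```

Run:
```python
import cv2
for n in ['scene','top']:
    i=cv2.imread(f'pics/{n}0.png'); 
    cv2.imwrite(f'pics/{n}0c.png',cv2.resize(i[130:280,240:420] if n=='scene' else i[90:240,220:400],None,fx=4,fy=4,interpolation=cv2.INTER_CUBIC))
```

```text
(no output)
```

View pics/scene0.png

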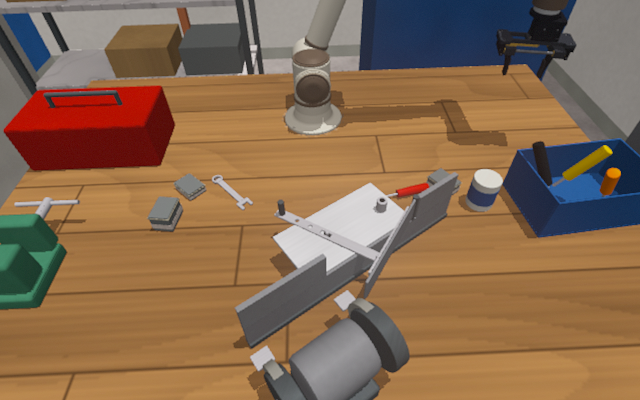

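View pics/top0.png

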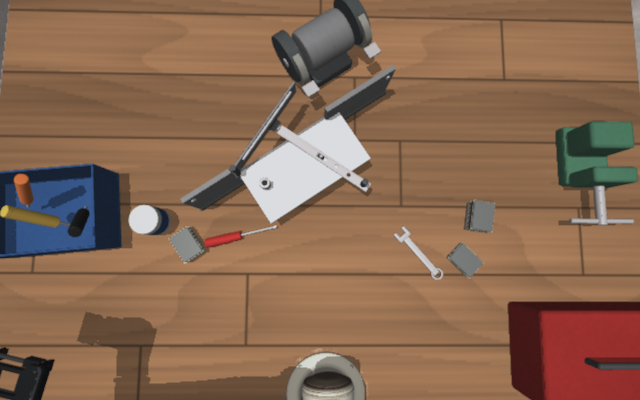

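```bash
ls pics
```

```text
scene0.png
scene0c.png
top0.png
top0c.png
wrist0.png
```

View pics/top0c.png

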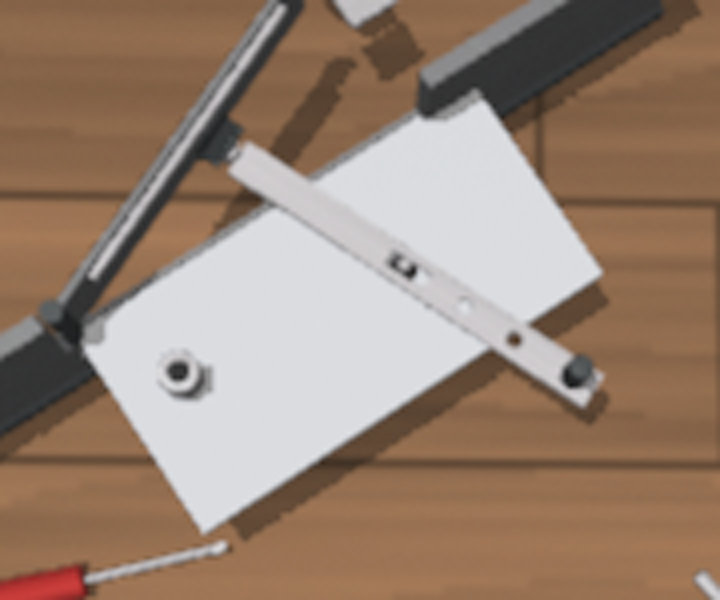

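View pics/scene0c.png

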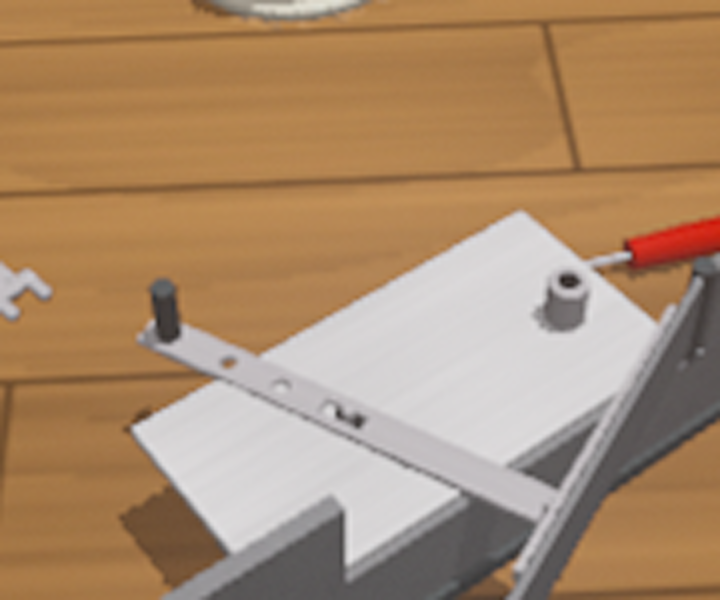

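The pictures show the knob at top-view pixel (365,183), the end hole at (351,172), the pin inside the slot near (321,156), the pivot at (276,130) and the socket at (266,183). I'll move above the knob with the jaws across the bar.

```bash
python3 -m handwheel '[[0,0,-0.09,0.019,-0.035,0.002,0.087],[0,0,-0.09,0.019,-0.035,0.002,0.087],[0,0,-0.09,0.019,-0.035,0.002,0.087],[0,0,-0.09,0.019,-0.035,0.002,0.087],[0,0,-0.09,0.019,-0.035,0.002,0.087],[0,0,-0.09,0.019,-0.035,0.002,0.087],[0,0,-0.09,0.019,-0.035,0.002,0.087],[0,0,-0.09,0.019,-0.035,0.002,0.087],[0,0,-0.09,0.019,-0.035,0.002,0.087],[0,0,-0.09,0.019,-0.035,0.002,0.087]]'
python3 -m handwheel '[[0,0,-0.09,0.019,-0.035,0.002,0.087],[0,0,-0.09,0.019,-0.035,0.002,0.087],[0,0,-0.09,0.019,-0.035,0.002,0.087],[0,0,-0.09,0.019,-0.035,0.002,0.087],[0,0,-0.09,0.019,-0.035,0.002,0.087],[0,0,-0.09,0.019,-0.035,0.002,0.087],[0,0,-0.09,0.019,-0.035,0.002,0.087],[0,0,-0.09,0.019,-0.035,0.002,0.087],[0,0,-0.09,0.019,-0.035,0.002,0.087],[0,0,0,0,0,0,0.087]]'
python3 - <<'E'
from h import *
np.set_printoptions(precision=4,suppress=True)
s=read_state();print(s['t'],s['eef_pos'],s['tcp_rot'],s['joint_pos'])
n='wrist';c=snap(n,'wrist1.png')
for k in ['knob','pivot','end_hole','pin_mark','socket']:
    for r in cams.mark_of(k,n)[:2]:
        z={'knob':.117,'pivot':.09,'end_hole':.09,'pin_mark':.09,'socket':.09}[k]
        print(n,k,round(r['conf'],2),np.round(r['uv'],1),world(c,r['uv'],z,True),world(c,r['uv'],None,True))
E
```

```text
t: 2.33
eef_pos: [0.3333, 0.2566, 0.2431]
tcp_rot: [[0.423, -0.906, 0.001], [-0.906, -0.423, 0.001], [-0.001, -0.001, -1.0]]
force: [0.6, 0.7, -0.0]
width: 0.996
t: 3.17
eef_pos: [0.5064, -0.0615, 0.2605]
tcp_rot: [[-0.37, -0.929, 0.001], [-0.929, 0.37, -0.002], [0.001, -0.001, -1.0]]
force: [1.0, -0.4, 0.2]
width: 0.996
3.1667 [ 0.5064 -0.0615  0.2605] [[-0.3705 -0.9288  0.0009]
 [-0.9288  0.3705 -0.0016]
 [ 0.0012 -0.0014 -1.    ]] [ 11.3911   9.1993 -11.8561   0.1076 -68.9125 -33.1758]
wrist knob 0.69 [292.  168.7] [ 0.5234 -0.0887  0.117 ] [ 0.52   -0.0921  0.1382]
wrist pivot 0.68 [264.3 339.5] [0.6656 0.1285 0.09  ] [0.6619 0.1233 0.0964]
wrist end_hole 0.92 [287.2 202.7] [ 0.5482 -0.0501  0.09  ] [ 0.5681 -0.0261  0.0003]
wrist end_hole 0.69 [292.3 168. ] [ 0.5271 -0.0848  0.09  ] [ 0.5202 -0.092   0.1338]
wrist pin_mark 0.67 [274.5 261.2] [0.5935 0.0135 0.09  ] [0.5931 0.013  0.0909]
wrist socket 0.45 [366.4 322.9] [0.5184 0.1511 0.09  ] [0.5173 0.1435 0.0986]
```

View pics/wrist1.png

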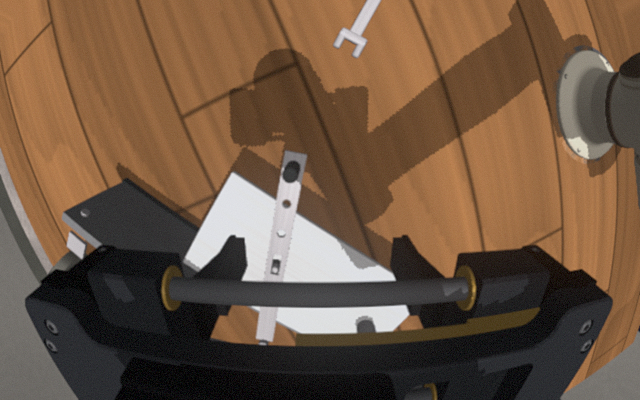

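The wrist view shows the knob top at (291,172), the end hole at (287,204), the middle hole at (281,234) and the slot with the pin at (276,265). I'll zoom in and measure these from hand-picked pixels.

Run:
```python
from h import *
np.set_printoptions(precision=4,suppress=True)
i=cv2.imread('pics/wrist1.png')
cv2.imwrite('pics/w1c.png',cv2.resize(i[145:285,240:320],None,fx=5,fy=4.2,interpolation=cv2.INTER_CUBIC))
c=cams.camera('top')
print('cam',-cv2.Rodrigues(c['rvec'])[0].T@c['tvec'].ravel())
for nm,uv,z in [('hole',(348.5,174.75),.094),('mid',(336,166),.094),('knobtop',(364.7,181.3),.139),('knobbase',(364.3,184.5),.095),('pivot',(278.7,129.5),.095),('hinge',(237,171),.12),('slot',(322,157),.095)]:
    print(nm,world(c,uv,z))
print(c['z_map'][160:190:4,240:250:3], world(c,(262,135)),world(c,(278,108)))
```

```text
cam [0.3685 0.0405 1.0707]
hole [ 0.5474 -0.0522  0.094 ]
mid [ 0.5693 -0.0209  0.094 ]
knobtop [ 0.5237 -0.0865  0.139 ]
knobbase [ 0.523  -0.0914  0.095 ]
pivot [0.6609 0.1238 0.095 ]
hinge [0.5489 0.2203 0.12  ]
slot [0.5916 0.0143 0.095 ]
[[0.4686 0.4675 0.4692 0.4708]
 [0.469  0.4681 0.4673 0.4683]
 [0.4703 0.4668 0.4675 0.4671]
 [0.4684 0.4669 0.4674 0.    ]
 [0.4683 0.4689 0.4656 0.4647]
 [0.4694 0.4678 0.4645 0.4616]
 [0.4704 0.4653 0.4614 0.461 ]
 [0.4716 0.4651 0.4619 0.4574]] [0.506  0.1023 0.5877] [0.697  0.1217 0.1508]
```

View pics/w1c.png

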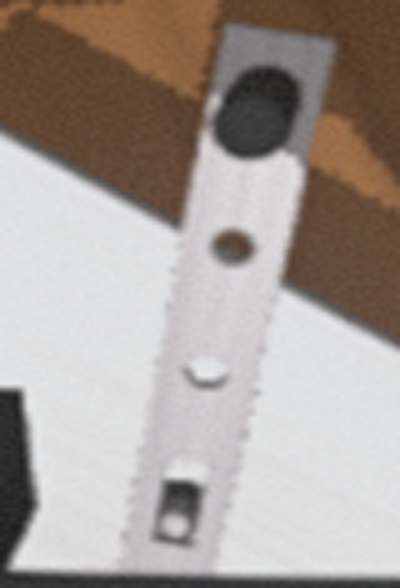

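Run:
```python
from h import *
np.set_printoptions(precision=4,suppress=True)
c=cams.camera('wrist')
print('cam',-cv2.Rodrigues(c['rvec'])[0].T@c['tvec'].ravel())
f=lambda a,b:(240+a/5-.4,145+b/4.2-.4)
for nm,p,z in [('hole',(233,246),.095),('mid',(207,370),.095),('knobT',(270,100),.139),('knobT2',(252,128),.139),('slot near',(188,464),.095),('slot far',(172,547),.095),('pintop',(175,522),.101),('pin',(178,505),.101),('pinbase?',(183,485),.09)]:
    print(nm,world(c,f(*p),z,True))
```

```text
cam [ 0.4728 -0.1334  0.4226]
hole [ 0.5454 -0.0444  0.095 ]
mid [ 0.5653 -0.0133  0.095 ]
knobT [ 0.5159 -0.0855  0.139 ]
knobT2 [ 0.5215 -0.0808  0.139 ]
slot near [0.5815 0.0122 0.095 ]
slot far [0.5968 0.0364 0.095 ]
pintop [0.5903 0.0258 0.101 ]
pin [0.5872 0.0208 0.101 ]
pinbase? [0.5872 0.0203 0.09  ]
```

```bash
python3 -m handwheel '[[0,0,-0.095,0.0085,-0.012,0,0.087],[0,0,-0.095,0.0085,-0.012,0,0.087],[0,0,0,0,0,-0.03,0.087],[0,0,0,0,0,-0.03,0.087],[0,0,0,0,0,-0.025,0.087],[0,0,0,0,0,0,0.087]]'
python3 - <<'E'
from h import *
np.set_printoptions(precision=4,suppress=True)
s=read_state();print(s['t'],s['eef_pos'],s['tcp_rot'],s['force'])
c=snap('wrist','wrist2.png')
i=cv2.imread('pics/wrist2.png')
cv2.imwrite('pics/w2c.png',cv2.resize(i[170:370,220:380],None,fx=4,fy=3,interpolation=cv2.INTER_CUBIC))
print('cam',-cv2.Rodrigues(c['rvec'])[0].T@c['tvec'].ravel())
E
```

```text
t: 4.07
eef_pos: [0.5171, -0.0797, 0.1706]
tcp_rot: [[-0.531, -0.847, -0.011], [-0.847, 0.531, 0.0], [0.005, 0.009, -1.0]]
force: [-0.4, -0.2, -1.2]
width: 0.997
4.0667 [ 0.5171 -0.0797  0.1706] [[-0.5308 -0.8474 -0.0108]
 [-0.8475  0.5309  0.0003]
 [ 0.0055  0.0093 -0.9999]] [-0.4073 -0.2369 -1.1866]
cam [ 0.4736 -0.1504  0.3329]
```

View pics/wrist2.png

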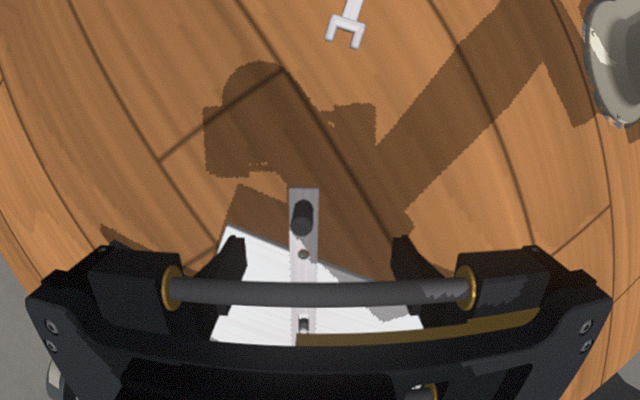

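View pics/w2c.png

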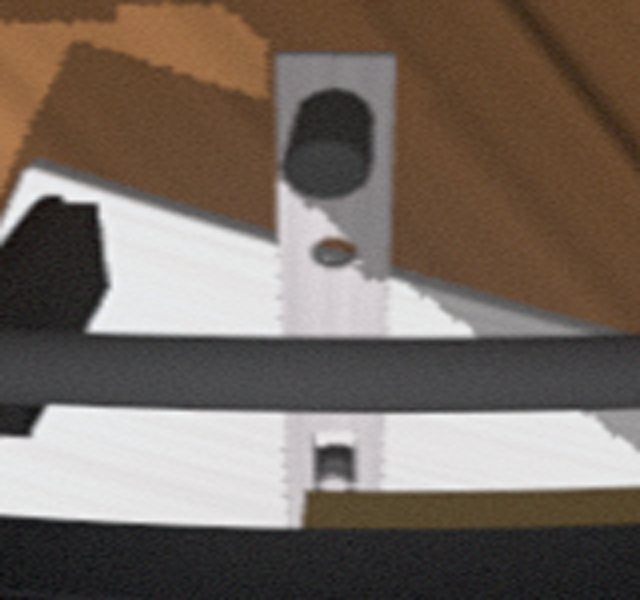

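Run:
```python
from h import *
np.set_printoptions(precision=4,suppress=True)
c=cams.camera('wrist')
s=read_state();print(s['t'],s['eef_pos'],s['tcp_rot'])
f=lambda a,b:(220+a/4-.4,170+b/3-.4)
P={}
for nm,p,z in [('hole',(335,252),.094),('knobT',(327,168),.139),('knobBack',(337,90),.095),('barend',(335,54),.095),('slotnear',(333,432),.095),('pinbase',(333,450),.095),('pintop',(333,485),.101)]:
    P[nm]=world(c,f(*p),z,True);print(nm,P[nm])
```

```text
4.1667 [ 0.521  -0.0801  0.1759] [[-0.5296 -0.8482 -0.0007]
 [-0.8482  0.5296 -0.0009]
 [ 0.0012  0.0001 -1.    ]]
hole [ 0.5518 -0.05    0.094 ]
knobT [ 0.5268 -0.0876  0.139 ]
knobBack [ 0.5242 -0.0917  0.095 ]
barend [ 0.5191 -0.1004  0.095 ]
slotnear [0.5886 0.0053 0.095 ]
pinbase [0.5929 0.0118 0.095 ]
pintop [0.5985 0.0207 0.101 ]
```

```bash
python3 -m handwheel '[[0,0,0,0.005,-0.007,-0.02,0.087],[0,0,0,0,0,-0.025,0.087],[0,0,0,0,0,-0.02,0.087],[0,0,0,0,0,-0.006,0.087],[0,0,0,0,0,0,0.087],[0,0,0,0,0,0,0.087]]'
python3 - <<'E'
from h import *
np.set_printoptions(precision=4,suppress=True)
c=snap('wrist','wrist3.png')
s=read_state();print(s['t'],s['eef_pos'],s['tcp_rot'],s['force'])
i=cv2.imread('pics/wrist3.png')
cv2.imwrite('pics/w3c.png',cv2.resize(i[170:370,220:380],None,fx=4,fy=3,interpolation=cv2.INTER_CUBIC))
E
```

```text
t: 4.67
eef_pos: [0.5275, -0.0874, 0.1065]
tcp_rot: [[-0.53, -0.848, 0.003], [-0.848, 0.53, -0.0], [-0.002, -0.003, -1.0]]
force: [0.6, 0.1, 1.0]
width: 0.999
4.7167 [ 0.5277 -0.0873  0.1068] [[-0.5303 -0.8478  0.0042]
 [-0.8478  0.5303 -0.0001]
 [-0.0021 -0.0036 -1.    ]] [-0.2043 -0.1843  0.0108]
```

View pics/wrist3.png

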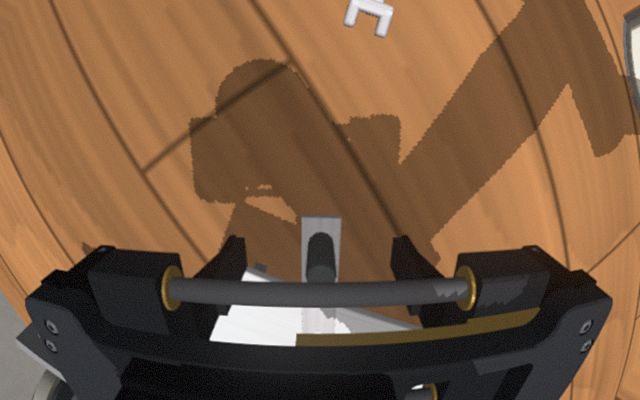

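The knob is midway between the fingers, with its top at (320,268). I'll check its offset along the bar before closing.

Run:
```python
from h import *
np.set_printoptions(precision=4,suppress=True)
c=cams.camera('wrist')
for p,z in [((320.5,269),.139),((320.5,234),.095),((321,218),.095)]: print(world(c,p,z,True))
K=c['K'];R=cv2.Rodrigues(c['rvec'])[0]
s=read_state()
for off in (0,-.019):
    X=np.array(s['eef_pos'])+np.array(s['tcp_rot'])[:,2]*off
    q=R@X+c['tvec'].ravel(); th=np.arctan2(np.hypot(q[0],q[1]),q[2]); u=q[:2]/np.hypot(q[0],q[1])*th
    print(u*K[0,0]+K[:2,2])
```

```text
[ 0.522  -0.0925  0.139 ]
[ 0.5225 -0.0914  0.095 ]
[ 0.5167 -0.1002  0.095 ]
[316.8103 251.6828]
[316.6634 268.0245]
```

```bash
python3 -m handwheel '[[0,0,0,0,0,0,0.0],[0,0,0,0,0,0,0.0],[0,0,0,0,0,0,0.0],[0,0,0,0,0,0,0.0],[0,0,0,0,0,0,0.0],[0,0,0,0,0,0,0.0],[0,0,0,0,0,0,0.0],[0,0,0,0,0,0,0.0]]' 30
```

```text
t: 5.43
eef_pos: [0.5259, -0.0876, 0.1045]
tcp_rot: [[-0.531, -0.847, -0.0], [-0.847, 0.531, -0.0], [0.0, 0.0, -1.0]]
force: [0.4, -0.1, -0.1]
width: 0.478
```

```bash
python3 -m handwheel '[[0,0,0,0,0,0,0.0],[0,0,0,0,0,0,0.0],[0,0,0,0,0,0,0.0],[0,0,0,0,0,0,0.0],[0,0,0,0,0,0,0.0],[0,0,0,0,0,0,0.0],[0,0,0,0,0,0,0.0],[0,0,0,0,0,0,0.0]]' 30
python3 -c "
from rig import *;s=read_state();print(s['eef_pos'],s['width'],s['force'],s['torque'])"
```

```text
t: 6.1
eef_pos: [0.5259, -0.0876, 0.1046]
tcp_rot: [[-0.531, -0.847, -0.0], [-0.847, 0.531, 0.0], [0.0, 0.0, -1.0]]
force: [-0.6, 0.8, 1.2]
width: 0.174
[ 0.52593645 -0.08757122  0.10455065] 0.1741267363832852 [-0.60448176  0.76214598  1.16139211] [ 0.13286016 -0.11850682  0.0036121 ]
```

Gripped (width about 15 mm). Lifting to about 0.14 rad, with the tool tilting along with the bar.

```bash
python3 -m handwheel '[[-0.03,0.019,0,0.0005,0.0007,0.009,0.0],[-0.03,0.019,0,0.0006,0.001,0.009,0.0],[-0.03,0.019,0,0.0006,0.001,0.009,0.0],[-0.03,0.019,0,0.0007,0.0012,0.009,0.0],[0,0,0,0,0,0,0.0],[0,0,0,0,0,0,0.0]]'
python3 - <<'E'
from h import *
np.set_printoptions(precision=4,suppress=True)
c=snap('scene','s4.png');c2=snap('top','t4.png')
s=read_state();print(s['t'],s['eef_pos'],s['tcp_rot'],s['force'],s['width'])
i=cv2.imread('pics/s4.png')[130:280,240:420]; j=cv2.imread('pics/t4.png')[80:230,220:400]
cv2.imwrite('pics/st4.png',cv2.resize(np.vstack([i,j]),None,fx=2,fy=2,interpolation=cv2.INTER_CUBIC))
E
```

```text
t: 6.6
eef_pos: [0.5284, -0.0831, 0.14]
tcp_rot: [[-0.526, -0.847, -0.075], [-0.839, 0.531, -0.118], [0.14, 0.001, -0.99]]
force: [0.8, 1.2, -3.3]
width: 0.174
6.7 [ 0.5279 -0.0835  0.1397] [[-0.5262 -0.8469 -0.0763]
 [-0.8386  0.5317 -0.1183]
 [ 0.1407  0.0017 -0.99  ]] [ 0.2873  0.7488 -2.2131] 0.17283889315934978
```

View pics/st4.png

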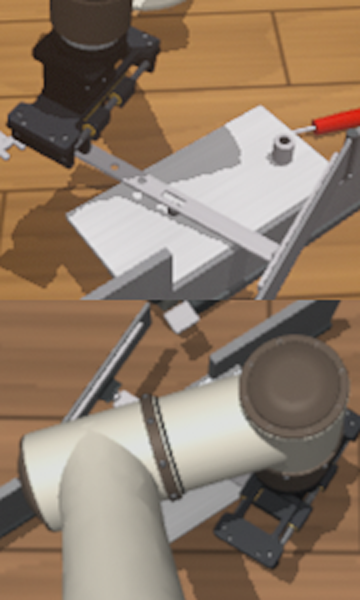

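The bar is lifted, with the pin visible under it at (172,210) in the upper crop. I'll push the flap open towards the predicted knob position.

```bash
python3 -m handwheel '[[0,0,0.0045,0.0045,0.0067,0,0.0],[0,0,0.0045,0.0045,0.0067,0,0.0],[0,0,0.0045,0.0045,0.0067,0,0.0],[0,0,0.0045,0.0045,0.0067,0,0.0],[0,0,0.0045,0.0045,0.0067,0,0.0],[0,0,0.0045,0.0045,0.0067,0,0.0],[0,0,0.0045,0.0045,0.0067,0,0.0],[0,0,0.0045,0.0045,0.0067,0,0.0],[0,0,0.0045,0.0045,0.0067,0,0.0],[0,0,0.0045,0.0045,0.0067,0,0.0],[0,0,0,0,0,0,0.0],[0,0,0,0,0,0,0.0]]'
python3 - <<'E'
from h import *
np.set_printoptions(precision=4,suppress=True)
c=snap('scene','s5.png');c2=snap('wrist','w5.png')
s=read_state();print(s['t'],s['eef_pos'],s['tcp_rot'],s['force'],s['width'])
i=cv2.imread('pics/s5.png')[130:280,230:430]
cv2.imwrite('pics/s5c.png',cv2.resize(i,None,fx=4,fy=4,interpolation=cv2.INTER_CUBIC))
E
```

```text
t: 7.7
eef_pos: [0.5738, -0.0158, 0.1404]
tcp_rot: [[-0.487, -0.871, -0.07], [-0.862, 0.492, -0.122], [0.141, 0.0, -0.99]]
force: [-0.5, -0.3, -1.9]
width: 0.174
7.8 [ 0.5734 -0.0165  0.1405] [[-0.4874 -0.8704 -0.0701]
 [-0.8617  0.4924 -0.1226]
 [ 0.1412  0.0006 -0.99  ]] [-0.5045  0.9675 -2.9961] 0.17656107041227045
```

View pics/s5c.png

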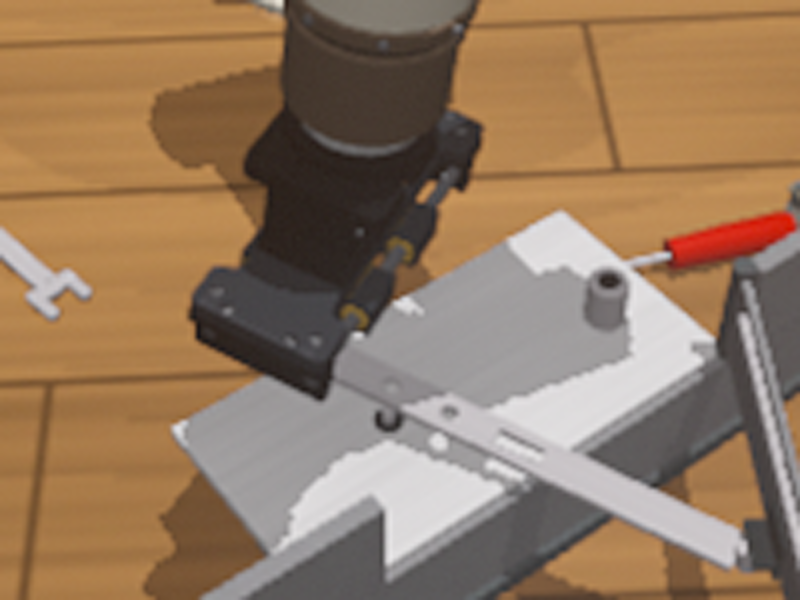

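View pics/w5.png

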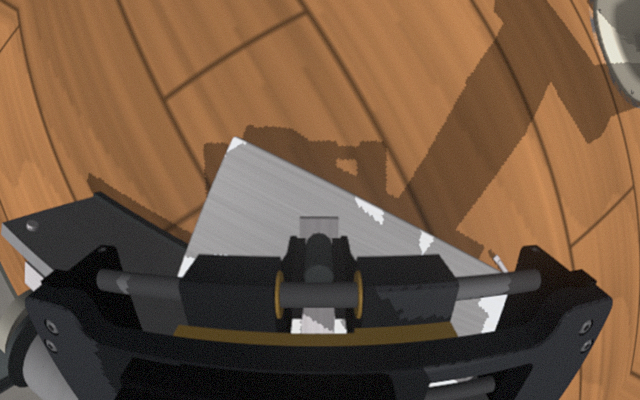

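The end hole is at crop (392,387), and the pin is directly below it at (388,413). I'll compute their horizontal offset.

Run:
```python
from h import *
np.set_printoptions(precision=4,suppress=True)
c=cams.camera('scene')
f=lambda a,b:(230+a/4-.4,130+b/4-.4)
s=read_state();print(s['t'],s['eef_pos'])
for nm,p,z in [('hole',(392,387),.090+.215*.141+.005),('mid',(450,412),.09+.178*.141+.005),('slot',(520,445),.095+.135*.141),('pintop',(389,406),.101),('pinbase',(388,428),.090),('pinmid',(388,416),.096)]:
    print(nm,world(c,f(*p),z))
for k in ('pin_mark','end_hole','pivot'):
    print(k,[(np.round(r['uv'],1),round(r['conf'],2)) for r in cams.mark_of(k,'scene')[:2]])
i=c['frame'][215:255,300:360,::-1]
cv2.imwrite('pics/s6.png',cv2.resize(i,None,fx=12,fy=12,interpolation=cv2.INTER_CUBIC))
```

```text
7.85 [ 0.5733 -0.0167  0.1405]
hole [0.6001 0.0198 0.1253]
mid [0.6155 0.0513 0.1201]
slot [0.6357 0.0884 0.114 ]
pintop [0.5943 0.0184 0.101 ]
pinbase [0.6017 0.0173 0.09  ]
pinmid [0.5976 0.0176 0.096 ]
pin_mark [(array([328.3, 236. ]), 0.58)]
end_hole [(array([326.4, 223.5]), 0.56)]
pivot [(array([379.9, 210.7]), 0.66), (array([415.9, 268.2]), 0.61)]
```

View pics/s6.png

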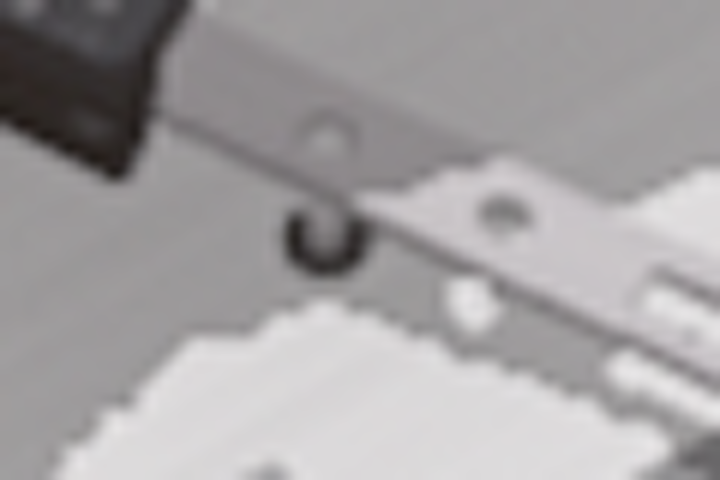

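```bash
python3 -m handwheel '[[0.02,-0.0115,0,-0.0005,-0.0009,-0.006,0.0],[0.02,-0.0115,0,-0.0005,-0.0009,-0.006,0.0],[0.02,-0.0115,0,-0.0005,-0.0008,-0.006,0.0],[0,0,0,0,0,0,0.0],[0,0,0,0,0,0,0.0]]'
python3 - <<'E'
from h import *
np.set_printoptions(precision=4,suppress=True)
c=cams.camera('scene')
s=read_state();print(s['t'],s['eef_pos'],s['tcp_rot'],s['force'])
i=c['frame'][205:255,290:370,::-1]
cv2.imwrite('pics/s7.png',cv2.resize(i,None,fx=10,fy=10,interpolation=cv2.INTER_CUBIC))
E
```

```text
t: 8.42
eef_pos: [0.5715, -0.02, 0.1228]
tcp_rot: [[-0.492, -0.87, -0.037], [-0.868, 0.493, -0.064], [0.074, 0.001, -0.997]]
force: [-0.5, -0.6, -1.6]
width: 0.173
8.4667 [ 0.5715 -0.0199  0.1229] [[-0.4914 -0.8701 -0.0371]
 [-0.8677  0.4928 -0.0645]
 [ 0.0744  0.0005 -0.9972]] [-0.7994 -0.0494 -1.1071]
```

View pics/s7.png

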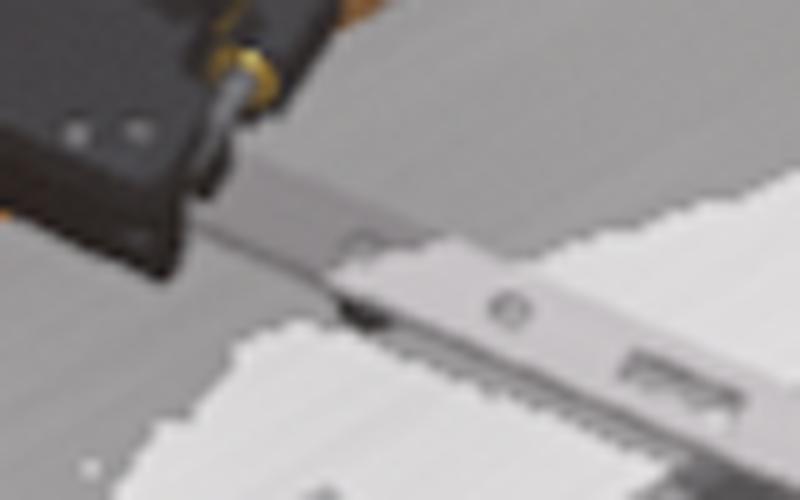

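The end hole at (362,243) and the rubber seat at (365,325) line up. Now lowering gently in steps and watching the force.

```bash
python3 -m handwheel '[[0.0087,-0.005,0,-0.0001,-0.0002,-0.0026,0.0],[0.0087,-0.005,0,-0.0001,-0.0002,-0.0026,0.0],[0,0,0,0,0,0,0.0],[0,0,0,0,0,0,0.0]]'
python3 -m handwheel '[[0.005,-0.003,0,-0.0001,-0.0001,-0.0015,0.0],[0,0,0,0,0,0,0.0],[0,0,0,0,0,0,0.0]]'
```

```text
t: 8.8
eef_pos: [0.5721, -0.0199, 0.1187]
tcp_rot: [[-0.492, -0.87, -0.025], [-0.869, 0.492, -0.046], [0.052, -0.001, -0.999]]
force: [-2.1, -1.2, 5.4]
width: 0.176
t: 9.05
eef_pos: [0.573, -0.0194, 0.1164]
tcp_rot: [[-0.492, -0.87, -0.019], [-0.87, 0.492, -0.04], [0.044, -0.003, -0.999]]
force: [2.8, -0.2, -2.6]
width: 0.173
```

```bash
python3 -m handwheel '[[0.005,-0.003,0,-0.0001,-0.0001,-0.001,0.0],[0,0,0,0,0,0,0.0],[0,0,0,0,0,0,0.0]]'
```

```text
t: 9.3
eef_pos: [0.573, -0.0193, 0.1151]
tcp_rot: [[-0.492, -0.871, -0.017], [-0.87, 0.492, -0.035], [0.039, -0.003, -0.999]]
force: [3.7, 1.4, -0.5]
width: 0.178
```

It touched at 5 N, slid and dropped (z 0.115 with little vertical force), so it is entering the hole. I'll ease the sideways force and keep lowering.

```bash
python3 -m handwheel '[[0,0,0,0.001,0.0005,0,0.0],[0.005,-0.003,0,0,0,-0.0013,0.0],[0,0,0,0,0,0,0.0],[0,0,0,0,0,0,0.0]]'
```

```text
t: 9.63
eef_pos: [0.5729, -0.0192, 0.1136]
tcp_rot: [[-0.492, -0.87, -0.016], [-0.87, 0.493, -0.03], [0.034, -0.001, -0.999]]
force: [3.8, 2.0, -0.3]
width: 0.173
```

```bash
python3 -m handwheel '[[0.005,-0.003,0,-0.0001,-0.0001,-0.0015,0.0],[0,0,0,0,0,0,0.0],[0,0,0,0,0,0,0.0]]'
```

```text
t: 9.88
eef_pos: [0.5729, -0.0193, 0.1123]
tcp_rot: [[-0.492, -0.87, -0.013], [-0.87, 0.493, -0.025], [0.028, -0.002, -1.0]]
force: [4.6, 1.9, 0.8]
width: 0.174
```

```bash
python3 -m handwheel '[[0,0,0,0.0012,0.0006,0,0.0],[0.005,-0.003,0,0,0,-0.0015,0.0],[0.004,-0.002,0,0,0,-0.001,0.0],[0,0,0,0,0,0,0.0],[0,0,0,0,0,0,0.0]]'
```

```text
t: 10.3
eef_pos: [0.5728, -0.0193, 0.1092]
tcp_rot: [[-0.493, -0.87, -0.011], [-0.87, 0.493, -0.017], [0.02, 0.001, -1.0]]
force: [1.9, -0.2, -0.7]
width: 0.17
```

```bash
python3 -m handwheel '[[0.005,-0.003,0,0,0,-0.0015,0.0],[0.004,-0.002,0,0,0,-0.001,0.0],[0,0,0,0,0,0,0.0],[0,0,0,0,0,0,0.0]]'
```

```text
t: 10.63
eef_pos: [0.5728, -0.0192, 0.1067]
tcp_rot: [[-0.493, -0.87, -0.006], [-0.87, 0.493, -0.008], [0.01, 0.001, -1.0]]
force: [0.5, -1.5, -0.0]
width: 0.171
```

```bash
python3 -m handwheel '[[0.004,-0.002,0,0,0,-0.001,0.0],[0.004,-0.002,0,0,0,-0.001,0.0],[0,0,0,0,0,0,0.0],[0,0,0,0,0,0,0.0]]'
```

```text
t: 10.97
eef_pos: [0.5729, -0.019, 0.1048]
tcp_rot: [[-0.493, -0.87, -0.001], [-0.87, 0.493, -0.0], [0.001, 0.001, -1.0]]
force: [-0.1, -0.5, 0.1]
width: 0.171
```

```bash
python3 -m handwheel '[[0,0,0,0,0,-0.0007,0.0],[0,0,0,0,0,0,0.0],[0,0,0,0,0,0,0.0]]'
```

```text
t: 11.22
eef_pos: [0.5732, -0.0189, 0.1042]
tcp_rot: [[-0.493, -0.87, -0.001], [-0.87, 0.493, -0.0], [0.0, 0.001, -1.0]]
force: [-0.6, -0.9, 0.4]
width: 0.175
```

The knob is back at its flat height (z 0.104) with almost no force, so the bar is down. Opening the gripper.

```bash
python3 -m handwheel '[[0,0,0,0,0,0,0.05],[0,0,0,0,0,0,0.05],[0,0,0,0,0,0,0.05],[0,0,0,0,0,0,0.05],[0,0,0,0,0,0,0.05],[0,0,0,0,0,0,0.05],[0,0,0,0,0,0,0.05],[0,0,0,0,0,0,0.05]]'
python3 -m handwheel '[[0,0,0,0,0,0.01,0.05],[0,0,0,0,0,0.02,0.05],[0,0,0,0,0,0.03,0.05],[0,0,0,-0.01,-0.01,0.03,0.05],[0,0,0,-0.02,-0.02,0.03,0.05],[0,0,0,-0.025,-0.025,0.02,0.05],[0,0,0,-0.025,-0.025,0,0.05],[0,0,0,-0.025,-0.025,0,0.05],[0,0,0,-0.025,-0.025,0,0.05],[0,0,0,0,0,0,0.05]]'
python3 - <<'E'
from h import *
c=snap('scene','s8.png');c2=snap('top','t8.png')
s=read_state();print(s['t'],s['eef_pos'],s['force'])
i=cv2.imread('pics/s8.png')[140:280,240:420]; j=cv2.imread('pics/t8.png')[90:230,220:400]
cv2.imwrite('pics/st8.png',cv2.resize(np.hstack([i,j]),None,fx=2.2,fy=3,interpolation=cv2.INTER_CUBIC))
E
```

```text
t: 11.88
eef_pos: [0.5736, -0.0189, 0.1043]
tcp_rot: [[-0.493, -0.87, 0.0], [-0.87, 0.493, 0.0], [-0.0, 0.0, -1.0]]
force: [-0.1, -0.4, 0.0]
width: 0.562
t: 12.72
eef_pos: [0.4394, -0.1513, 0.2457]
tcp_rot: [[-0.496, -0.868, -0.0], [-0.868, 0.496, 0.0], [-0.0, 0.0, -1.0]]
force: [0.2, -0.2, -0.4]
width: 0.575
12.8167 [ 0.44295297 -0.14971055  0.24560418] [ 0.61199406 -0.57586834  0.91118916]
```

View pics/st8.png

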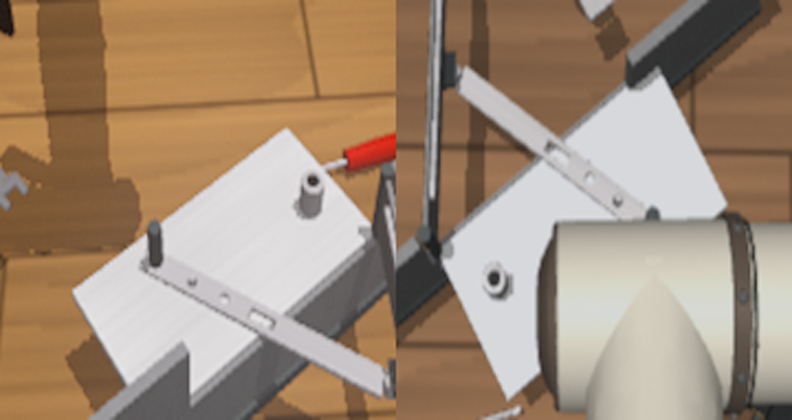

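The bar looks flat. The end hole at (192,281) is dark with the pin in it, while the next hole at (225,298) and the slot are empty. As a quick depth check I'll take the height of the bar's top.

Run:
```python
from h import *
np.set_printoptions(precision=4,suppress=True)
c=cams.camera('scene')
i=c['frame'][210:250,305:355,::-1]
cv2.imwrite('pics/s9.png',cv2.resize(i,None,fx=14,fy=14,interpolation=cv2.INTER_CUBIC))
for r in cams.regions_of('stay','scene')[:1]:
    m=cv2.erode(r['mask'].astype(np.uint8),np.ones((3,3)));ys,xs=np.nonzero(m)
    P=np.array([world(c,(x,y)) for x,y in zip(xs,ys) if c['z_map'][y,x]>0])
    P=P[(P[:,2]<.105)&(P[:,2]>.085)]
    d=np.array([.493,.87]);u=(P[:,:2]-[.573,-.019])@d
    for a in np.arange(-.02,.26,.035):
        k=(u>=a)&(u<a+.035)
        if k.sum()>3: print(round(a,3),k.sum(),np.median(P[k,2]))
for p in [(300,215),(330,205),(290,235)]: print('sill',world(c,p))
```

```text
-0.02 74 0.09326062470181418
0.015 80 0.09296995737038694
0.05 102 0.09311332692081464
0.085 120 0.09361807551429935
0.12 124 0.09352381322017383
0.155 138 0.09444149590906692
0.19 137 0.09479183653519652
0.225 115 0.0952326148781002
sill [ 0.4547 -0.048  -0.0003]
sill [0.5036 0.031  0.0895]
sill [ 0.5909 -0.0673  0.088 ]
```

View pics/s9.png

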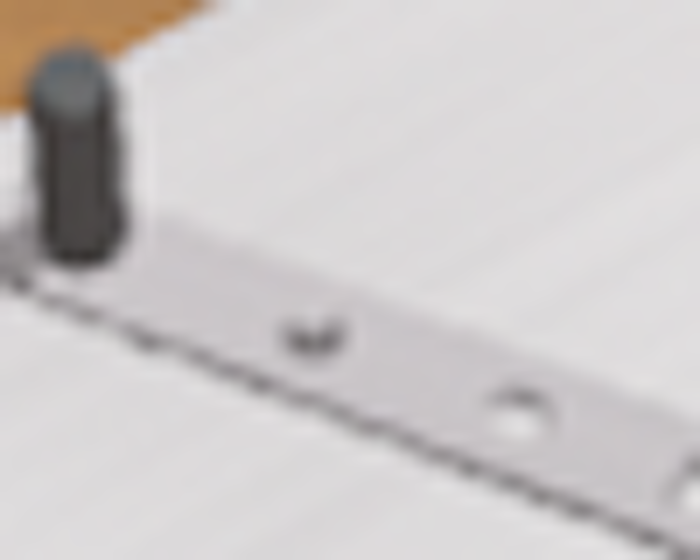

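The bar's top is level along its whole length, with no rise at the knob end. The pin shows in the end hole at (315,330), and the gripper is clear. Handing in.

```bash
python3 -c "
from rig import *
print(close_job())"
```

```text
the job is handed in; nothing more can be done
None
```

The end hole is over the pin, the stay bar lies flat on the sill, and the knob is released. I handed the job in after about 13 s of the 64 s allowed; no verdict was reported.

**What I did:** I gripped the knob across the bar and lifted the bar about 0.14 rad off the pin. I then pushed the flap open about 80 mm at the knob, lined up the end hole with the scene camera and lowered the bar in small steps. It touched the pin at about 5 N, slid a little and dropped into the hole. After that I eased off up to about 5 N of sideways force on the way down.

**Last checks:**
- **Height:** the knob was back at the height where I first gripped it, with the tool at z 0.104 m and almost no force.
- **Flatness:** the depth map puts the bar's top at 93–95 mm along its length, lowest at the knob end.
- **Hole:** the last scene picture shows the pin in the end hole, and the next hole empty.
- **Gripper:** it was clear of everything before I handed in.
- **Bystanders:** I did not measure their positions at the end. The arm worked well clear of them, and the socket and the visible part of the screwdriver looked undisturbed in the last pictures.

**Disagreement:** early camera fixes of the holes and knob differed by up to 8 mm between the top and wrist cameras. I averaged them, and the grip and the feel for the pin settled the rest.

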